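Put the seasonings away in their racks

ROBOT

A 7-joint arm with a two-finger parallel gripper is mounted at the origin on a cart in front of the work surface, level with it; the furniture and walls round the work are solid. World frame = base frame: x ahead of the robot, y to its left, z up, the work surface at z = 0. Lengths are in mm, angles in rad, forces in N, time in s.
With the tool pointing down it reaches from about 400 to 875 mm from the base axis. Payload 4.4 kg.
Tool frame: the origin (TCP) lies midway between the tips of the shut fingers; the grasp point (between the pads) lies 19 mm behind it (ctrl.grip_point_offset is the distance from the TCP to the grasp point, in mm); z points along the fingers, y is the line along which they close (so a half turn about z gives the same grasp; the last joint's range is limited). The gripper opens to 85 mm and grips with 20 to 120 N. Pads are 22 mm wide; open, the fingers measure 114 mm over their backs; the gripper's body (76 mm by 85 mm) begins 54 mm behind the grasp point. The pads swing forward as they close: fully open they stand 13 mm farther back than shut.
Start: joints at [1.093, 0.628, 0.038, 1.517, -0.027, 0.996, -0.02], TCP at [260.198, -595.664, 204.713] pointing down, gripper open.
Joint ranges: [-3.06, 3.06], [-0.37, 2.12], [-1.25, 1.32], [0.18, 2.47], [-1.1, 4.24], [0.23, 1.98], [-2.94, 2.94]. Speed limits (rad/s): [2.57, 2.57, 3.14, 3.14, 3.14, 3.14, 3.14].

INTERFACE

Orientations are given as [roll, pitch, yaw] about the fixed x, y, z axes, in that order (R = Rz(yaw) Ry(pitch) Rx(roll)).
In Python, from cell import ctrl, vision, telemetry gives the robot as it stands (ctrl), with the cameras (vision) and the readings (telemetry).
- The arm moves only by the tool nudge_tcp, called after "Request:" in YAML: its name, and indented under it one key for each argument. Schema: {"type":"object","properties":{"increments":{"type":"object","properties":{"x":{"type":"array","items":{"type":"number"},"minItems":1,"maxItems":12},"y":{"type":"array","items":{"type":"number"},"minItems":1,"maxItems":12},"z":{"type":"array","items":{"type":"number"},"minItems":1,"maxItems":12},"rx":{"type":"array","items":{"type":"number"},"minItems":1,"maxItems":12},"ry":{"type":"array","items":{"type":"number"},"minItems":1,"maxItems":12},"rz":{"type":"array","items":{"type":"number"},"minItems":1,"maxItems":12},"aperture":{"type":"array","items":{"type":"number"},"minItems":1,"maxItems":12}},"additionalProperties":false,"required":["x","y","z","rx","ry","rz","aperture"]},"only":{"type":"string"},"quiet":{"type":"boolean"},"lines":{"type":"string"}},"required":["increments"],"additionalProperties":false}. increments is an object with one list for each field, all of the same length, 1 to 12, a row being the entries at one place: x, y, z (the shift in a scale on which 1.0 is 750 mm), rx, ry, rz (a rotation vector in normalised numbers (1 is 4 rad)), aperture (the finger opening in mm); each row shifts and turns the commanded pose from where the row before left it, along the tool's axes as they then stand; what a row does not reach is not made up. A row lasts 1/10 s, in which the tool goes at most 50 mm and 0.15 rad, less where a joint would pass 70% of its speed; a pose out of reach is approached as far as the arm can. The fingers move at their own pace and stop on an object; the grip force is fixed at half the most. Time passes only in rows, so rows that do not move let the fingers close. The tool returns the time, the measured TCP pose, the force, the opening and the grip force at its end. only (a regular expression) keeps the lines of the reply that match it, lines (a string "A,B") keeps lines A to B, and quiet returns only ok. A shift or turn number past 1, either way, is cut back to 1. Input that does not fit is refused with a message, and nothing moves.
- telemetry.read_state(): the state, without advancing time (a new reading comes with each control period).
- vision.get_image(name): name is "scene" or "top" or "wrist"; returns the picture (480x640x3 uint8, blue, green, red); there is no depth.
- vision.calibration(name): a dict with "fx", "fy", "cx", "cy" (pixels), "k1" (the pictures are not rectified: a ray, as slopes to the right and down, at radius r is drawn at 1 + k1 r^2 times it, then the intrinsics apply), "rvec" (rotation vector, rad) and "tvec" (3), from world to camera coordinates, as OpenCV has them; the wrist camera has in their place "hand_eye" (4x4, takes a point from camera to tool coordinates, whose origin is the TCP and whose axes are the flange's). Camera axes: x right, y down, z forward; pixel columns grow to the right and rows downward; lengths in mm; the calibration is good to about 2 mm. A picture is of the moment at which its call begins: read the wrist's pose just before it. calibration takes no time and is no camera call.
- ctrl.finish_job(): hands the job in; it is judged then, once.
The state is a dict: "clock": time; "qpos": joint angles; "qd": joint speeds; "tau": joint torques, N m; "eef_pos": TCP position; "tool_rot": TCP orientation; "force": force on the tool from outside, world axes, zero at the start; "torque": the same for the moment, N m; "width": finger opening in mm; "gripper_force": force on a finger pad.
Only numpy, scipy, OpenCV 4.12 (cv2) and the standard library are available. Lean on these libraries where they do the work, as an engineer would, in place of code of your own. Each camera call takes 0.05 s, during which the arm holds its last target. There are 200 camera calls.

TASK

Put the seasonings away: stand the three green-capped spice jars in the wooden rack and the two grey-topped shakers in the blue tray, one to a compartment, each upright on the compartment's floor. Leave the espresso cup and the egg timer where they stand, and do not knock anything over.

Things in the scene. Friction and masses are not known exactly. Their poses are not given: they have to be found in the camera images.
- jar_a: Spice jar: round, 46 mm across and 106 mm tall, straight glass body 44 mm across with a printed label and a green screw cap (45 mm across, top 20 mm). About 0.11 kg, loose. Origin at the centre of its underside, z up its axis; its yaw means nothing. The three jars are interchangeable.
- jar_b: Spice jar: round, 46 mm across and 106 mm tall, straight glass body 44 mm across with a printed label and a green screw cap (45 mm across, top 20 mm). About 0.11 kg, loose. Origin at the centre of its underside, z up its axis; its yaw means nothing. The three jars are interchangeable.
- jar_c: Spice jar: round, 46 mm across and 106 mm tall, straight glass body 44 mm across with a printed label and a green screw cap (45 mm across, top 20 mm). About 0.11 kg, loose. Origin at the centre of its underside, z up its axis; its yaw means nothing. The three jars are interchangeable.
- shaker_a: Shaker: round, 90 mm tall, clear body 44 mm across up to 74 mm height with grey filling inside, pale grey domed top 34 mm across. About 0.1 kg, loose. Origin at the centre of its underside, z up its axis; its yaw means nothing. The two shakers are interchangeable.
- shaker_b: Shaker: round, 90 mm tall, clear body 44 mm across up to 74 mm height with white filling inside, pale grey domed top 34 mm across. About 0.1 kg, loose. Origin at the centre of its underside, z up its axis; its yaw means nothing. The two shakers are interchangeable.
- jar_rack: Brown wooden rack with three open square compartments in a row along its y axis, fixed to the worktop. Outside 216 mm along y and 76 mm along x, walls 6 mm thick and 28 mm high, floor 6 mm thick; each compartment is 64 x 64 mm inside. Origin at the centre of its underside, z up. Compartment centres at x = 0 and y = -70, 0 and +70 mm; the floor to stand things on is at z = 6 mm.
- shaker_tray: Blue tray with two open square compartments in a row along its y axis, fixed to the worktop. Outside 146 mm along y and 76 mm along x, walls 6 mm thick and 28 mm high, floor 6 mm thick; each compartment is 64 x 64 mm inside. Origin at the centre of its underside, z up. Compartment centres at x = 0 and y = -35 and +35 mm; the floor to stand things on is at z = 6 mm.
- espresso_cup: Bystander: small espresso cup, dark above and pale below, 60 x 84 x 53 mm with its handle (towards its -y). Loose. Origin at the centre of its outline (handle included), on its underside, z up.
- egg_timer: Bystander: round cream-coloured egg timer, 64 mm across, 54 mm tall. Loose. Origin at the centre of its underside, z up. (The room: a tall cupboard closes the worktop at its left end, from y = 0.38 on; its front stands at x = 0.35. A wall cabinet hangs over the worktop from x = 0.63 on, underside at z = 0.66: keep tall wrists low there.)

How it is judged (in metres and radians):
At the end, for the whole second after the job is handed in: Three jars in the wooden rack, two shakers in the blue tray, one to a compartment: within 14 mm of its centre along both axes, underside within 3 mm of its floor, tilt under 0.15 rad, at rest (under 0.02 m/s). Cup and timer within 15 mm of where they stood (x of jar_a in the frame of jar_rack between -0.014 and 0.014 m and z of jar_a in the frame of jar_rack between 0.003 and 0.009 m and (y of jar_a in the frame of jar_rack between -0.084 and -0.056 m or y of jar_a in the frame of jar_rack between -0.014 and 0.014 m or y of jar_a in the frame of jar_rack between 0.056 and 0.084 m) and angle between each of jar_a, jar_b, jar_c, shaker_a, shaker_b's own z axis and vertical below 0.15 rad and linear speed of each of jar_a, jar_b, jar_c, shaker_a, shaker_b below 0.02 m/s and x of jar_b in the frame of jar_rack between -0.014 and 0.014 m and z of jar_b in the frame of jar_rack between 0.003 and 0.009 m and (y of jar_b in the frame of jar_rack between -0.084 and -0.056 m or y of jar_b in the frame of jar_rack between -0.014 and 0.014 m or y of jar_b in the frame of jar_rack between 0.056 and 0.084 m) and x of jar_c in the frame of jar_rack between -0.014 and 0.014 m and z of jar_c in the frame of jar_rack between 0.003 and 0.009 m and (y of jar_c in the frame of jar_rack between -0.084 and -0.056 m or y of jar_c in the frame of jar_rack between -0.014 and 0.014 m or y of jar_c in the frame of jar_rack between 0.056 and 0.084 m) and x of shaker_a in the frame of shaker_tray between -0.014 and 0.014 m and z of shaker_a in the frame of shaker_tray between 0.003 and 0.009 m and (y of shaker_a in the frame of shaker_tray between -0.049 and -0.021 m or y of shaker_a in the frame of shaker_tray between 0.021 and 0.049 m) and x of shaker_b in the frame of shaker_tray between -0.014 and 0.014 m and z of shaker_b in the frame of shaker_tray between 0.003 and 0.009 m and (y of shaker_b in the frame of shaker_tray between -0.049 and -0.021 m or y of shaker_b in the frame of shaker_tray between 0.021 and 0.049 m) and distance of each of espresso_cup, egg_timer from where it was at the start of the episode below 0.015 m); the robot touches nothing.
It fails at once if a jar or shaker is knocked over (tilted more than 0.8 rad) (angle between any of jar_a, jar_b, jar_c, shaker_a, shaker_b's own z axis and vertical above 0.8 rad).
It fails at once if the espresso cup or the egg timer is moved more than 30 mm or tipped more than 0.6 rad (distance of any of espresso_cup, egg_timer from where it was at the start of the episode above 0.03 m or angle between any of espresso_cup, egg_timer's own z axis and vertical above 0.6 rad).
It also fails if it takes over 112 s, if anything falls off the work surface, if the arm or the gripper's body presses on something with over 40 N, if the wrist force passes 120 N, or if a joint passes its speed limit or range.

## Working session

There is one attempt and no reset: what is moved stays moved. The work goes in short steps, Python scripts to look and compute and a tool call to move; the robot and the scene stay as the last step left them, time stands still between calls to the robot, and variables do not carry over. Pictures are saved under pics/ and viewed, at most 14 in all, crops included, and the job is handed in when it is done.

```bash
ls; mkdir -p pics; python3 - <<'E'
from cell import ctrl, vision, telemetry
import cv2
s=telemetry.read_state();print(s)
for n in("scene","top"):
    cv2.imwrite(f"pics/{n}0.png",vision.get_image(n));print(n,vision.calibration(n))
print(vision.calibration("wrist"))
E
```

```text
cell.py
pics
{'clock': 0.0, 'qpos': array([ 1.09320657,  0.62935299,  0.03843389,  1.51839604, -0.02701297,
        0.99629823, -0.01995375]), 'qd': array([-0.00102691, -0.00043181, -0.00015905,  0.00072676,  0.00053836,
        0.0007693 ,  0.00123721]), 'tau': array([-9.78462231e-05, -5.63403189e+01,  1.22618482e+00, -1.93445671e+01,
        1.10363035e-02,  1.05649960e-02, -4.28250544e-06]), 'eef_pos': array([ 259.91836237, -595.01385928,  203.77557791]), 'tool_rot': array([-3.13965572e+00,  1.08728411e-05,  4.11834838e-01]), 'force': array([-0.64223666, -1.13954588,  0.1500935 ]), 'torque': array([ 0.01128237, -0.00200665,  0.06513498]), 'gripper_force': 0.0, 'width': 85.79655543492429}
scene {'fx': 581.9203790659852, 'fy': 581.9203790659852, 'cx': 319.3188725252087, 'cy': 243.88006537222205, 'k1': -0.042445594246121834, 'rvec': array([ 1.07831004, -2.32575318,  1.10143754]), 'tvec': array([351.66493085, 301.85759755, 718.70173607])}
top {'fx': 540.6514751578159, 'fy': 540.6514751578159, 'cx': 319.6779481177893, 'cy': 246.09314408942623, 'k1': -0.14847626234938452, 'rvec': array([ 2.196548  , -2.17033103,  0.11271252]), 'tvec': array([ -47.47954253,  542.57285747, 1146.22929665])}
{'fx': 387.8892240914989, 'fy': 387.8892240914989, 'cx': 314.0348568621195, 'cy': 239.68428679823498, 'k1': -0.0727467172778989, 'hand_eye': array([[-3.25191292e-05, -9.65722846e-01, -2.59575389e-01,
         6.59173417e+01],
       [ 9.99999997e-01, -4.84705681e-05,  5.50514667e-05,
        -7.29139113e-01],
       [-6.57462257e-05, -2.59575387e-01,  9.65722845e-01,
        -1.69353459e+02],
       [ 0.00000000e+00,  0.00000000e+00,  0.00000000e+00,
         1.00000000e+00]])}
```

View pics/scene0.png

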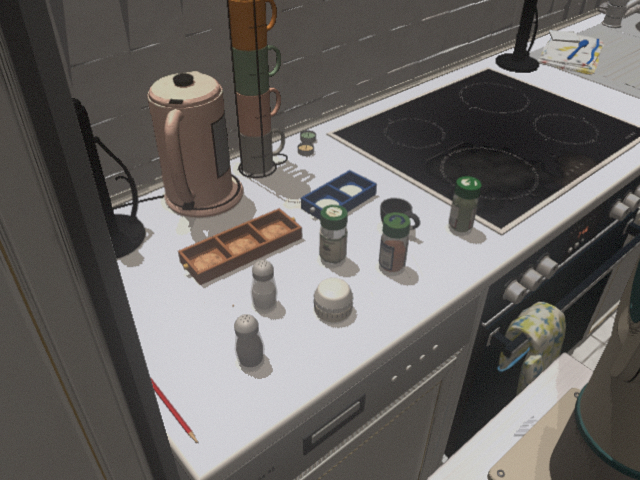

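View pics/top0.png

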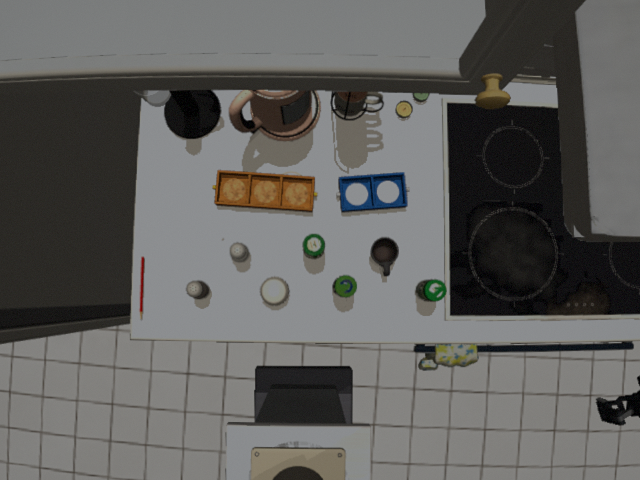

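The scene view shows the jar caps at (334,212), (397,219) and (468,183), and the shakers at (263,266) and (246,320). The top view shows the rack around (265,191) and the tray around (373,192). I'll enlarge both to get precise picks.

```bash
python3 - <<'E'
import cv2
a=cv2.imread("pics/top0.png")[160:310,180:450];cv2.imwrite("pics/t1.png",cv2.resize(a,None,fx=2.96,fy=2.96,interpolation=3))
a=cv2.imread("pics/scene0.png")[165:375,170:490];cv2.imwrite("pics/s1.png",cv2.resize(a,None,fx=2.5,fy=2.5,interpolation=3))
E
```

```text
(no output)
```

View pics/t1.png

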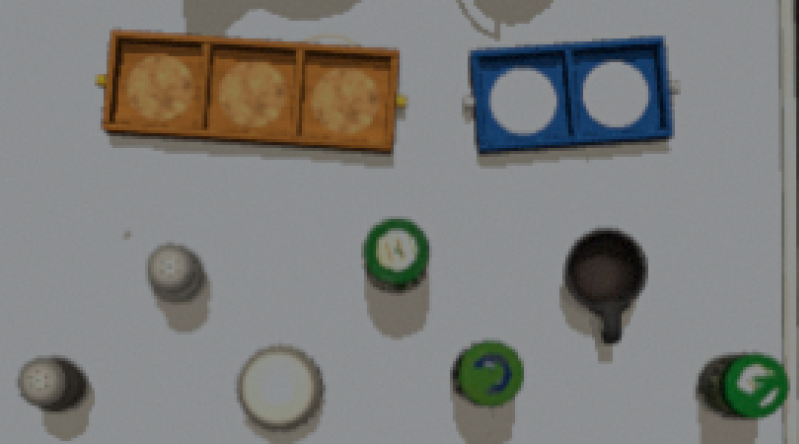

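View pics/s1.png

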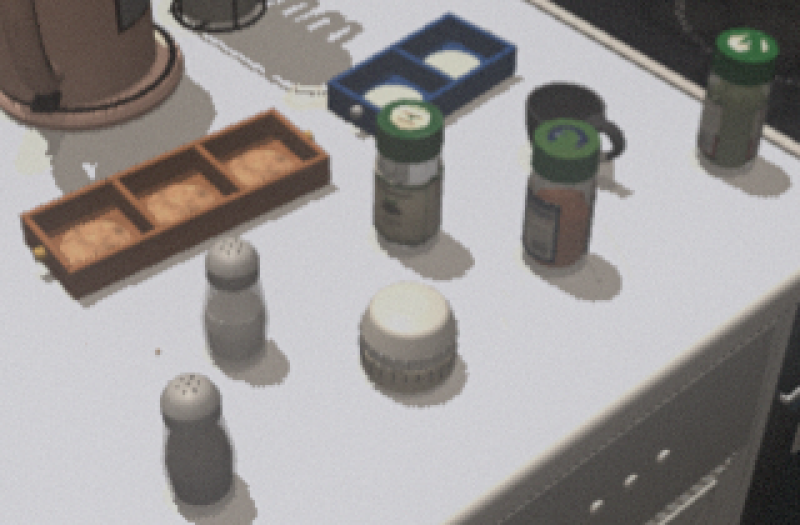

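Picks from the enlargements:

| Item | Top crop | Scene crop |
|---|---|---|
| Jar caps | (398,251), (489,372), (756,386) | (409,115), (567,138), (747,43) |
| Shaker apexes | (168,266), (42,379) | (233,246), (191,385) |

The rack and tray rim corners are also clear in both crops.

```bash
cat > h.py <<'E'
import numpy as np, cv2
from scipy.optimize import least_squares
from cell import ctrl, vision, telemetry
def proj(n,P):
    c=vision.calibration(n)
    K=np.array([[c['fx'],0,c['cx']],[0,c['fy'],c['cy']],[0,0,1]])
    return cv2.projectPoints(np.atleast_2d(np.asarray(P,float)),c['rvec'],c['tvec'],K,np.array([c['k1'],0,0,0]))[0][:,0]
T=lambda p:np.array(p)/2.96+[180,160]
S=lambda p:np.array(p)/2.5+[170,165]
def tri(t,s):
    r=least_squares(lambda X:np.r_[proj('top',X)[0]-t,proj('scene',X)[0]-s],[550,0,50])
    return r.x,np.sqrt(2*r.cost/4)
def onz(t,z): return least_squares(lambda X:proj('top',[X[0],X[1],z])[0]-t,[550,0]).x
E
python3 - <<'E'
from h import *
np.set_printoptions(precision=1,suppress=True)
for k,t,s in [("j1",(398,251),(409,115)),("j2",(489,372),(567,138)),("j3",(756,386),(747,43)),("s1",(168,266),(233,246)),("s2",(42,379),(191,385)),
 ("rTL",(113,31),(22,215)),("rTR",(399,50),(274,111)),("rBR",(391,150),(329,158)),("rBL",(104,131),(73,267)),
 ("tTL",(470,51),(330,85)),("tTR",(664,38),(449,15)),("tBR",(672,137),(516,47)),("timer",(281,386),(409,305))]:
    print(k,*tri(T(t),S(s)))
print(onz(T((604,268)),53),"cup",onz(T((281,386)),54))
for n,z,cs in(("rack",28,[(113,31),(399,50),(391,150),(104,131)]),("tray",28,[(470,51),(664,38),(672,137),(480,152)])):
    P=np.array([onz(T(c),z) for c in cs]);a=P[1]-P[0]+P[2]-P[3];print(n,P.mean(0),"yaw of y axis",np.arctan2(a[0],-a[1]),np.linalg.norm(a)/2,np.linalg.norm(P[3]-P[0]))
    print(P)
E
```

```text
j1 [538.9 -28.7 106.5] 0.24262193346904234
j2 [455.7 -93.  104.5] 0.529318207333598
j3 [ 448.5 -274.9  106.6] 0.17330714802533181
s1 [527.  129.1  86.5] 0.30968518602891926
s2 [448.  215.9  85. ] 0.0937820629224446
rTL [707.3 184.4  24.6] 0.07525207776341104
rTR [695.4 -29.2  21.9] 0.2612916544065378
rBR [620.4 -23.7  23.4] 0.04884996127803662
rBL [631.3 188.   30.2] 0.09761515119422556
tTL [694.3 -82.8  23. ] 0.6483033487860109
tTR [ 708.5 -226.5   22.7] 0.0073421111091452945
tBR [ 632.9 -231.1   27. ] 0.05633356060234742
timer [446.   52.5  48.1] 0.03333049704571496
[ 532.8 -177. ] cup [446.   52.2]
rack [663.1  80. ] yaw of y axis -0.05599318029444533 212.4079396707614 75.3634448315626
[[706.7 184. ]
 [694.6 -28.5]
 [619.8 -23.6]
 [631.5 188.1]]
tray [ 663.4 -156.7] yaw of y axis 0.09040169065445011 143.9586413949477 75.87364778921257
[[ 694.7  -81. ]
 [ 707.2 -225.6]
 [ 632.6 -231.1]
 [ 619.2  -88.9]]
```

All heights check out: caps 105–107 mm, shaker tops about 86 mm, rims about 25 mm. Lengths match too (rack 212, tray 144). I'll turn the tool to yaw π/2, so the fingers close along x and clear the neighbouring compartments.

The rows are not in the units I measure in: shifts go in shares of 750 mm and turns go in shares of 4 rad. I convert before sending: -0.145 rad is -0.0363.

Request:
nudge_tcp:
  increments: {"x": [0,0,0,0,0,0,0,0],"y": [0,0,0,0,0,0,0,0],"z": [0,0,0,0,0,0,0,0],"rx": [0,0,0,0,0,0,0,0],"ry": [0,0,0,0,0,0,0,0],"rz": [-0.0363,-0.0363,-0.0363,-0.0363,-0.0363,-0.0363,-0.0363,-0.0363],"aperture": [85,85,85,85,85,85,85,85]}

```text
clock: 0.9
eef_pos: [260.0, -595.3, 204.2]
tool_rot: [-3.141, -0.001, 1.578]
force: [-0.5, 0.3, 0.6]
width: 85.1
gripper_force: 0.0
```

Request:
nudge_tcp:
  increments: {"x": [0.0467,0.0467,0.0467,0.0467,0.0467,0.0467,0.0467,0.0467,0.0267,0.0133,0.0133,0],"y": [0.0267,0.0267,0.0267,0.0267,0.0267,0.0267,0.0267,0.0267,0.02,0.0133,0.0053,0],"z": [0,0,0,0,0,0,0,0,0,0,0,0],"rx": [0,0,0,0,0,0,0,0,0,0,0,0],"ry": [0,0,0,0,0,0,0,0,0,0,0,0],"rz": [0,0,0,0,0,0,0,0,0,0,0,0],"aperture": [85,85,85,85,85,85,85,85,85,85,85,85]}

```text
clock: 2.1
eef_pos: [448.9, -274.9, 204.5]
tool_rot: [-3.141, -0.0, 1.573]
force: [0.9, -0.1, -0.1]
width: 85.0
gripper_force: 0.0
```

Converted, 30 mm is 0.04, 20 mm is 0.0267.

Request:
nudge_tcp:
  increments: {"x": [0,0,0,0,0,0,0,0,0,0,0,0],"y": [0,0,0,0,0,0,0,0,0,0,0,0],"z": [0.04,0.04,0.04,0.04,0.0267,0.0213,0,0,0,0,0,0],"rx": [0,0,0,0,0,0,0,0,0,0,0,0],"ry": [0,0,0,0,0,0,0,0,0,0,0,0],"rz": [0,0,0,0,0,0,0,0,0,0,0,0],"aperture": [85,85,85,85,85,85,85,30,30,30,30,30]}

```text
clock: 3.3
eef_pos: [449.4, -276.2, 50.0]
tool_rot: [3.14, 0.002, 1.571]
force: [-1.2, -0.2, 6.4]
width: 43.4
gripper_force: 60.5
```

Request:
nudge_tcp:
  increments: {"x": [0,0,0,0,0,0],"y": [0,0,0,0,0,0],"z": [0,0,0,-0.0067,-0.0133,0],"rx": [0,0,0,0,0,0],"ry": [0,0,0,0,0,0],"rz": [0,0,0,0,0,0],"aperture": [30,30,30,30,30,30]}

```text
clock: 3.9
eef_pos: [449.9, -275.9, 65.2]
tool_rot: [3.139, 0.001, 1.572]
force: [0.1, -0.2, -1.0]
width: 43.6
gripper_force: 61.0
```

Request:
nudge_tcp:
  increments: {"x": [0,0,0,0,0.0187,0.036,0.036,0.036,0.036,0.036,0.036,0.036],"y": [0,0,0,0,0.0133,0.0267,0.0267,0.0267,0.0267,0.0267,0.0267,0.0267],"z": [-0.0267,-0.04,-0.04,-0.0133,0,0,0,0,0,0,0,0],"rx": [0,0,0,0,0,0,0,0,0,0,0,0],"ry": [0,0,0,0,0,0,0,0,0,0,0,0],"rz": [0,0,0,0,0,0,0,0,0,0,0,0],"aperture": [30,30,30,30,30,30,30,30,30,30,30,30]}

```text
clock: 5.1
eef_pos: [598.7, -71.2, 152.7]
tool_rot: [-3.14, 0.0, 1.572]
force: [-0.2, 0.0, -1.0]
width: 43.7
gripper_force: 61.3
```

Request:
nudge_tcp:
  increments: {"x": [0.036,0.036,0.0267,0.012,0,0],"y": [0.0267,0.0267,0.0187,0.0067,0,0],"z": [0,0,0,0,0,0],"rx": [0,0,0,0,0,0],"ry": [0,0,0,0,0,0],"rz": [0,0,0,0,0,0],"aperture": [30,30,30,30,30,30]}

```text
clock: 5.7
eef_pos: [656.5, 8.9, 153.0]
tool_rot: [-3.14, 0.002, 1.571]
force: [0.6, -0.7, -1.6]
width: 43.4
gripper_force: 61.3
```

```bash
python3 - <<'E'
from cell import ctrl, vision, telemetry
import cv2
cv2.imwrite("pics/w1.png",vision.get_image("scene"))
E
```

```text
(no output)
```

View pics/w1.png

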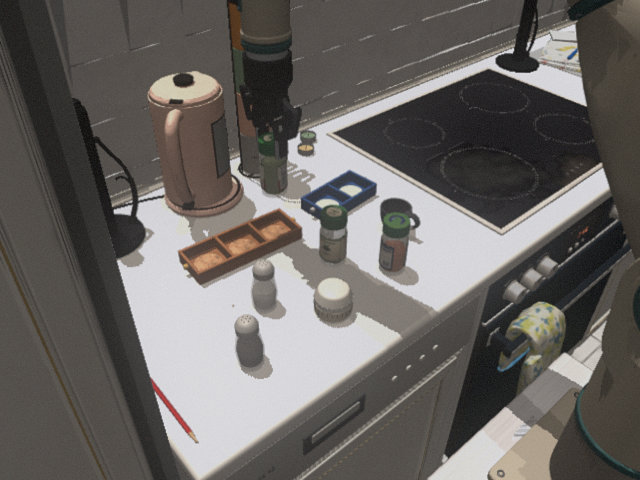

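The jar hangs upright over the rack, with its underside centre at about (274,189) in the scene view. I'll compare that with the projection.

```bash
python3 -c "
from h import *
print(proj('scene',[[656.5,9,103],[656.5,9,209],[659,10,6]]))"
```

```text
[[273.89962862 190.45878998]
 [271.33783754 137.51033547]
 [274.76376228 232.84807814]]
```

Request:
nudge_tcp:
  increments: {"x": [0,0,0,0,0],"y": [0.0027,0,0,0,0],"z": [0.0267,0.04,0.0267,0.016,0],"rx": [0,0,0,0,0],"ry": [0,0,0,0,0],"rz": [0,0,0,0,0],"aperture": [30,30,30,30,30]}

```text
clock: 6.25
eef_pos: [657.9, 9.0, 70.1]
tool_rot: [-3.138, 0.001, 1.57]
force: [-0.0, -0.5, -2.0]
width: 43.7
gripper_force: 61.3
```

Projection agrees. Next I'll lower it to contact, release and rise.

Converted, 6 mm is 0.008, 4 mm is 0.0053.

Request:
nudge_tcp:
  increments: {"x": [0,0,0,0],"y": [0,0,0,0],"z": [0.008,0.0053,0.004,0],"rx": [0,0,0,0],"ry": [0,0,0,0],"rz": [0,0,0,0],"aperture": [30,30,30,30]}

```text
clock: 6.65
eef_pos: [659.6, 10.7, 58.8]
tool_rot: [3.142, 0.0, 1.572]
force: [0.4, -0.9, -1.9]
width: 43.1
gripper_force: 61.3
```

Converted, 2 mm is 0.0027.

Request:
nudge_tcp:
  increments: {"x": [0,0],"y": [0,0],"z": [0.0027,0],"rx": [0,0],"ry": [0,0],"rz": [0,0],"aperture": [30,30]}

```text
clock: 6.85
eef_pos: [659.6, 10.8, 56.7]
tool_rot: [3.142, 0.0, 1.572]
force: [-0.3, -0.3, -1.2]
width: 43.3
gripper_force: 61.3
```

Request:
nudge_tcp:
  increments: {"x": [0,0],"y": [0,0],"z": [0.0013,0],"rx": [0,0],"ry": [0,0],"rz": [0,0],"aperture": [30,30]}

```text
clock: 7.05
eef_pos: [659.8, 10.8, 56.2]
tool_rot: [3.141, -0.0, 1.572]
force: [-0.1, 0.1, 2.1]
width: 43.6
gripper_force: 61.5
```

Converted, -35 mm is -0.0467, -30 mm is -0.04.

Request:
nudge_tcp:
  increments: {"x": [0,0,0,0,0,0,0,0,0,0,0],"y": [0,0,0,0,0,0,0,0,0,0,0],"z": [0,0,0,0,0,-0.02,-0.0467,-0.0467,-0.04,-0.02,0],"rx": [0,0,0,0,0,0,0,0,0,0,0],"ry": [0,0,0,0,0,0,0,0,0,0,0],"rz": [0,0,0,0,0,0,0,0,0,0,0],"aperture": [85,85,85,85,85,85,85,85,85,85,85]}

```text
clock: 8.15
eef_pos: [661.8, 11.0, 189.8]
tool_rot: [3.135, -0.0, 1.572]
force: [0.4, 0.1, -0.6]
width: 85.2
gripper_force: 0.0
```

Request:
nudge_tcp:
  increments: {"x": [-0.0187,-0.0187,-0.0187,-0.0187,-0.0187,-0.0187,-0.016,-0.0107,0,0],"y": [-0.0347,-0.0347,-0.0347,-0.0347,-0.0347,-0.0347,-0.0347,-0.0267,-0.0027,0],"z": [0,0,0,0,0,0,0,0,0,0],"rx": [0,0,0,0,0,0,0,0,0,0],"ry": [0,0,0,0,0,0,0,0,0,0],"rz": [0,0,0,0,0,0,0,0,0,0],"aperture": [85,85,85,85,85,85,85,85,85,85]}

```text
clock: 9.15
eef_pos: [455.7, -93.4, 185.7]
tool_rot: [3.141, -0.0, 1.571]
force: [0.1, 0.8, -0.2]
width: 85.2
gripper_force: 0.0
```

Converted, 30 mm is 0.04, 25 mm is 0.0333.

Request:
nudge_tcp:
  increments: {"x": [0,0,0,0,0,0,0,0,0,0,0,0],"y": [0,0,0,0,0,0,0,0,0,0,0,0],"z": [0.04,0.04,0.04,0.0333,0.02,0.008,0,0,0,0,0,0],"rx": [0,0,0,0,0,0,0,0,0,0,0,0],"ry": [0,0,0,0,0,0,0,0,0,0,0,0],"rz": [0,0,0,0,0,0,0,0,0,0,0,0],"aperture": [85,85,85,85,85,85,85,30,30,30,30,30]}

```text
clock: 10.35
eef_pos: [456.4, -93.7, 50.8]
tool_rot: [3.14, 0.0, 1.572]
force: [-0.3, -0.6, 5.3]
width: 43.3
gripper_force: 60.1
```

Request:
nudge_tcp:
  increments: {"x": [0,0,0,0,0,0,0,0,0],"y": [0,0,0,0,0,0,0,0,0],"z": [0,0,-0.0067,-0.0133,-0.0333,-0.0467,-0.0267,-0.0067,0],"rx": [0,0,0,0,0,0,0,0,0],"ry": [0,0,0,0,0,0,0,0,0],"rz": [0,0,0,0,0,0,0,0,0],"aperture": [30,30,30,30,30,30,30,30,30]}

```text
clock: 11.25
eef_pos: [456.0, -93.7, 150.5]
tool_rot: [3.14, 0.001, 1.571]
force: [0.0, 1.0, -2.2]
width: 43.3
gripper_force: 61.2
```

Converted, 30 mm is 0.04, 25 mm is 0.0333.

Request:
nudge_tcp:
  increments: {"x": [0.02,0.04,0.04,0.04,0.04,0.0333,0.0133,0.0053,0,0,0,0],"y": [0,0,0,0,0,0,0.0133,0.0333,0.04,0.04,0.04,0.04],"z": [0,0,0,0,0,0,0,0,0,0,0,0],"rx": [0,0,0,0,0,0,0,0,0,0,0,0],"ry": [0,0,0,0,0,0,0,0,0,0,0,0],"rz": [0,0,0,0,0,0,0,0,0,0,0,0],"aperture": [30,30,30,30,30,30,30,30,30,30,30,30]}

```text
clock: 12.45
eef_pos: [611.5, 79.1, 148.2]
tool_rot: [-3.14, 0.001, 1.571]
force: [0.4, -1.1, -0.6]
width: 43.3
gripper_force: 61.2
```

Request:
nudge_tcp:
  increments: {"x": [0,0,0,0,0,0,0,0,0],"y": [0.04,0.02,0.0093,0,0,0,0,0,0],"z": [0,0,0,0,0.04,0.04,0.02,0.0067,0],"rx": [0,0,0,0,0,0,0,0,0],"ry": [0,0,0,0,0,0,0,0,0],"rz": [0,0,0,0,0,0,0,0,0],"aperture": [30,30,30,30,30,30,30,30,30]}

```text
clock: 13.35
eef_pos: [662.1, 80.7, 69.6]
tool_rot: [-3.141, 0.0, 1.572]
force: [-0.7, -0.2, -0.7]
width: 43.2
gripper_force: 61.3
```

Target TCP z ≈ 56.8.

Converted, 6 mm is 0.008, 4 mm is 0.0053.

Request:
nudge_tcp:
  increments: {"x": [0,0,0,0],"y": [0,0,0,0],"z": [0.008,0.0053,0.0027,0],"rx": [0,0,0,0],"ry": [0,0,0,0],"rz": [0,0,0,0],"aperture": [30,30,30,30]}

```text
clock: 13.75
eef_pos: [662.5, 80.7, 57.7]
tool_rot: [-3.142, 0.0, 1.572]
force: [0.4, -0.5, -0.9]
width: 43.6
gripper_force: 61.3
```

Request:
nudge_tcp:
  increments: {"x": [0,0],"y": [0,0],"z": [0.0013,0],"rx": [0,0],"ry": [0,0],"rz": [0,0],"aperture": [30,30]}

```text
clock: 13.95
eef_pos: [662.8, 80.8, 57.0]
tool_rot: [3.141, -0.0, 1.572]
force: [0.5, -0.5, -0.9]
width: 43.4
gripper_force: 61.4
```

Converted, -35 mm is -0.0467, -30 mm is -0.04.

Request:
nudge_tcp:
  increments: {"x": [0,0,0,0,0,0,0,0,0,0,0,0],"y": [0,0,0,0,0,0,0,0,0,0,0,0],"z": [0.0013,0,0,0,0,0,0,-0.02,-0.0467,-0.0467,-0.04,-0.02],"rx": [0,0,0,0,0,0,0,0,0,0,0,0],"ry": [0,0,0,0,0,0,0,0,0,0,0,0],"rz": [0,0,0,0,0,0,0,0,0,0,0,0],"aperture": [30,30,85,85,85,85,85,85,85,85,85,85]}

```text
clock: 15.15
eef_pos: [664.4, 81.3, 190.5]
tool_rot: [3.136, -0.001, 1.572]
force: [-0.1, -0.6, -0.2]
width: 85.2
gripper_force: 0.0
```

Request:
nudge_tcp:
  increments: {"x": [0,-0.0267,-0.0267,-0.0267,-0.0267,-0.0267,-0.0133,0],"y": [0,-0.0307,-0.0307,-0.0307,-0.0307,-0.028,-0.016,0],"z": [0,0,0,0,0,0,0,0],"rx": [0,0,0,0,0,0,0,0],"ry": [0,0,0,0,0,0,0,0],"rz": [0,0,0,0,0,0,0,0],"aperture": [85,85,85,85,85,85,85,85]}

```text
clock: 15.95
eef_pos: [535.2, -31.7, 185.2]
tool_rot: [-3.139, 0.001, 1.569]
force: [0.7, 0.3, -0.4]
width: 85.4
gripper_force: 0.0
```

Converted, 30 mm is 0.04, 25 mm is 0.0333.

Request:
nudge_tcp:
  increments: {"x": [0.004,0,0,0,0,0,0,0,0,0,0,0],"y": [0.004,0,0,0,0,0,0,0,0,0,0,0],"z": [0.04,0.04,0.04,0.0333,0.02,0.008,0,0,0,0,0,0],"rx": [0,0,0,0,0,0,0,0,0,0,0,0],"ry": [0,0,0,0,0,0,0,0,0,0,0,0],"rz": [0,0,0,0,0,0,0,0,0,0,0,0],"aperture": [85,85,85,85,85,85,85,30,30,30,30,30]}

```text
clock: 17.15
eef_pos: [541.3, -26.4, 50.9]
tool_rot: [3.14, 0.0, 1.572]
force: [-1.7, 0.5, 6.6]
width: 43.6
gripper_force: 60.3
```

Request:
nudge_tcp:
  increments: {"x": [0,0,0,0,0,0,0,0,0],"y": [0,0,0,0,0,0,0,0,0],"z": [0,0,-0.0067,-0.0133,-0.0333,-0.0467,-0.0333,-0.02,0],"rx": [0,0,0,0,0,0,0,0,0],"ry": [0,0,0,0,0,0,0,0,0],"rz": [0,0,0,0,0,0,0,0,0],"aperture": [30,30,30,30,30,30,30,30,30]}

```text
clock: 18.05
eef_pos: [542.5, -26.4, 167.6]
tool_rot: [3.136, 0.0, 1.571]
force: [1.6, -0.6, -1.7]
width: 43.7
gripper_force: 61.0
```

Converted, 30 mm is 0.04, 25 mm is 0.0333.

Request:
nudge_tcp:
  increments: {"x": [0.02,0.04,0.04,0.04,0.04,0.0333,0.016,0.008,0,0,0,0],"y": [0,0,0,0,0,0,0.0133,0.0293,0.04,0.04,0.0293,0.0133],"z": [0,0,0,0,0,0,0,0,0,0,0,0],"rx": [0,0,0,0,0,0,0,0,0,0,0,0],"ry": [0,0,0,0,0,0,0,0,0,0,0,0],"rz": [0,0,0,0,0,0,0,0,0,0,0,0],"aperture": [30,30,30,30,30,30,30,30,30,30,30,30]}

```text
clock: 19.25
eef_pos: [665.1, 152.8, 162.5]
tool_rot: [-3.14, -0.0, 1.572]
force: [-0.6, -0.7, -0.6]
width: 43.6
gripper_force: 61.1
```

Request:
nudge_tcp:
  increments: {"x": [0,0,0,0,0,0],"y": [0,0,0,0,0,0],"z": [0,0.04,0.04,0.0267,0.016,0],"rx": [0,0,0,0,0,0],"ry": [0,0,0,0,0,0],"rz": [0,0,0,0,0,0],"aperture": [30,30,30,30,30,30]}

```text
clock: 19.85
eef_pos: [662.3, 152.1, 70.6]
tool_rot: [-3.137, 0.001, 1.573]
force: [-0.5, 1.1, -0.3]
width: 43.5
gripper_force: 61.2
```

Converted, 6 mm is 0.008, 4 mm is 0.0053.

Request:
nudge_tcp:
  increments: {"x": [0,0,0,0],"y": [0.004,0,0,0],"z": [0.008,0.0053,0.0027,0],"rx": [0,0,0,0],"ry": [0,0,0,0],"rz": [0,0,0,0],"aperture": [30,30,30,30]}

```text
clock: 20.25
eef_pos: [667.4, 151.7, 60.8]
tool_rot: [3.142, 0.0, 1.572]
force: [0.3, -0.1, -1.1]
width: 43.2
gripper_force: 61.2
```

Request:
nudge_tcp:
  increments: {"x": [0,0],"y": [0,0],"z": [0.0013,0],"rx": [0,0],"ry": [0,0],"rz": [0,0],"aperture": [30,30]}

```text
clock: 20.45
eef_pos: [667.5, 151.7, 60.0]
tool_rot: [3.141, -0.0, 1.572]
force: [-0.2, 0.1, -0.9]
width: 43.4
gripper_force: 61.2
```

Converted, 2 mm is 0.0027, 1 mm is 0.0013.

Request:
nudge_tcp:
  increments: {"x": [0,0,0],"y": [0,0,0],"z": [0.0027,0.0013,0],"rx": [0,0,0],"ry": [0,0,0],"rz": [0,0,0],"aperture": [30,30,30]}

```text
clock: 20.75
eef_pos: [667.6, 151.8, 57.0]
tool_rot: [3.141, -0.0, 1.572]
force: [-0.3, -0.1, 1.2]
width: 43.5
gripper_force: 61.5
```

Request:
nudge_tcp:
  increments: {"x": [0,0],"y": [0,0],"z": [0.0013,0],"rx": [0,0],"ry": [0,0],"rz": [0,0],"aperture": [30,30]}

```text
clock: 20.95
eef_pos: [667.6, 151.9, 57.0]
tool_rot: [3.141, -0.0, 1.572]
force: [-2.3, -0.0, 6.6]
width: 43.7
gripper_force: 62.1
```

Seated (contact force 6.6 N). Now I'll release and move over shaker 1.

Converted, -35 mm is -0.0467, -30 mm is -0.04.

Request:
nudge_tcp:
  increments: {"x": [0,0,0,0,0,0,0,0,0,0,0],"y": [0,0,0,0,0,0,0,0,0,0,0],"z": [0,0,0,0,0,-0.02,-0.0467,-0.0467,-0.04,-0.02,0],"rx": [0,0,0,0,0,0,0,0,0,0,0],"ry": [0,0,0,0,0,0,0,0,0,0,0],"rz": [0,0,0,0,0,0,0,0,0,0,0],"aperture": [85,85,85,85,85,85,85,85,85,85,85]}

```text
clock: 22.05
eef_pos: [669.1, 152.3, 188.9]
tool_rot: [3.136, -0.001, 1.572]
force: [0.0, 0.4, -0.4]
width: 85.2
gripper_force: 0.0
```

Request:
nudge_tcp:
  increments: {"x": [-0.0053,-0.0053,-0.0053,-0.0053,-0.0053,-0.004,0,0,0],"y": [-0.0307,-0.0307,-0.0307,-0.0307,-0.0307,-0.0227,-0.0107,0,0],"z": [0,0,0,0,0,0,0,0,0],"rx": [0,0,0,0,0,0,0,0,0],"ry": [0,0,0,0,0,0,0,0,0],"rz": [0,0,0,0,0,0,0,0,0],"aperture": [85,85,85,85,85,85,85,85,85]}

```text
clock: 22.95
eef_pos: [528.2, 128.8, 185.3]
tool_rot: [3.141, -0.0, 1.572]
force: [-0.4, -0.0, -0.6]
width: 85.0
gripper_force: 0.0
```

Converted, 30 mm is 0.04, 22 mm is 0.0293.

Request:
nudge_tcp:
  increments: {"x": [0,0,0,0,0,0,0,0,0,0,0,0],"y": [0,0,0,0,0,0,0,0,0,0,0,0],"z": [0.04,0.04,0.04,0.04,0.0293,0.0133,0,0,0,0,0,0],"rx": [0,0,0,0,0,0,0,0,0,0,0,0],"ry": [0,0,0,0,0,0,0,0,0,0,0,0],"rz": [0,0,0,0,0,0,0,0,0,0,0,0],"aperture": [85,85,85,85,85,85,85,25,25,25,25,25]}

```text
clock: 24.15
eef_pos: [528.1, 128.7, 34.9]
tool_rot: [3.14, -0.0, 1.572]
force: [-1.2, 0.4, 6.4]
width: 31.3
gripper_force: 58.8
```

Request:
nudge_tcp:
  increments: {"x": [0,0,0,0,0],"y": [0,0,0,0,0],"z": [0,0,-0.0067,-0.0067,0],"rx": [0,0,0,0,0],"ry": [0,0,0,0,0],"rz": [0,0,0,0,0],"aperture": [25,25,25,25,25]}

```text
clock: 24.65
eef_pos: [528.1, 128.7, 44.6]
tool_rot: [3.14, -0.0, 1.572]
force: [0.2, 0.6, -0.9]
width: 31.4
gripper_force: 59.3
```

```bash
python3 - <<'E'
from cell import ctrl, vision, telemetry
import cv2
cv2.imwrite("pics/s2.png",cv2.resize(vision.get_image("scene")[150:390,160:480],None,fx=2.5,fy=2.5))
E
```

```text
(no output)
```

View pics/s2.png

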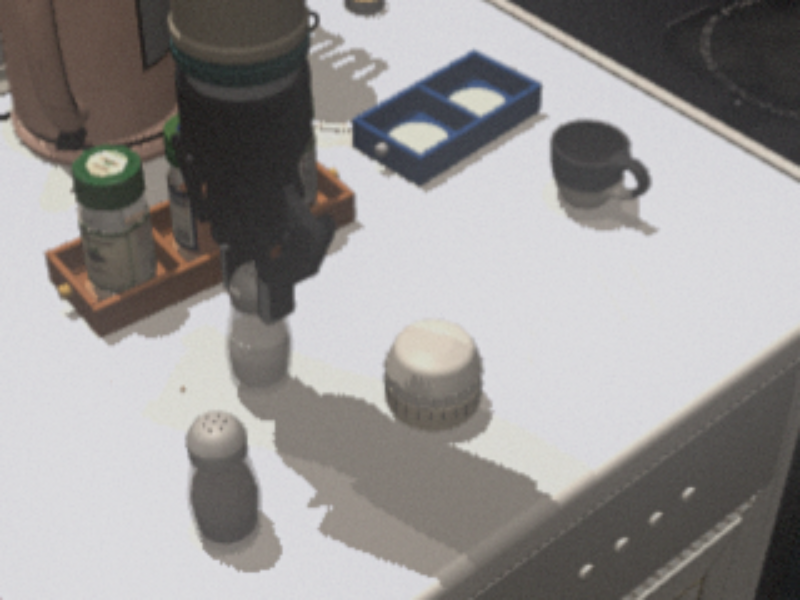

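Jars stand upright in the rack at left and middle (the right one is hidden). The shaker is held by its 31 mm waist, upright. I'll carry it to the tray's left compartment.

Converted, -35 mm is -0.0467, -30 mm is -0.04.

Request:
nudge_tcp:
  increments: {"x": [0,0,0,0,-0.02,-0.04,-0.04,-0.04,-0.04,-0.04,-0.04,-0.04],"y": [0,0,0,0,0,0,0,0,0,0,0,0.0133],"z": [-0.0267,-0.0467,-0.0467,-0.02,0,0,0,0,0,0,0,0],"rx": [0,0,0,0,0,0,0,0,0,0,0,0],"ry": [0,0,0,0,0,0,0,0,0,0,0,0],"rz": [0,0,0,0,0,0,0,0,0,0,0,0],"aperture": [25,25,25,25,25,25,25,25,25,25,25,25]}

```text
clock: 25.9
eef_pos: [534.6, -99.1, 147.0]
tool_rot: [-3.137, 0.0, 1.571]
force: [0.2, 0.5, -0.4]
width: 31.5
gripper_force: 59.5
```

Request:
nudge_tcp:
  increments: {"x": [-0.0213,-0.0133,0,0,0,0,0,0],"y": [0.0333,0.04,0.04,0.0307,0.0133,0.0053,0,0],"z": [0,0,0,0,0,0,0,0],"rx": [0,0,0,0,0,0,0,0],"ry": [0,0,0,0,0,0,0,0],"rz": [0,0,0,0,0,0,0,0],"aperture": [25,25,25,25,25,25,25,25]}

```text
clock: 26.7
eef_pos: [658.3, -122.9, 147.8]
tool_rot: [-3.139, 0.0, 1.571]
force: [0.3, -0.0, -1.6]
width: 31.2
gripper_force: 59.5
```

Converted, 35 mm is 0.0467, 30 mm is 0.04.

Request:
nudge_tcp:
  increments: {"x": [0.0013,0,0,0,0,0,0],"y": [0.0027,0,0,0,0,0,0],"z": [0.04,0.0467,0.0267,0.0133,0.0067,0.0053,0],"rx": [0,0,0,0,0,0,0],"ry": [0,0,0,0,0,0,0],"rz": [0,0,0,0,0,0,0],"aperture": [25,25,25,25,25,25,25]}

```text
clock: 27.4
eef_pos: [662.2, -121.4, 45.4]
tool_rot: [3.141, 0.0, 1.572]
force: [-0.8, 0.2, -1.0]
width: 31.3
gripper_force: 59.5
```

Request:
nudge_tcp:
  increments: {"x": [0,0],"y": [0,0],"z": [0.0013,0],"rx": [0,0],"ry": [0,0],"rz": [0,0],"aperture": [25,25]}

```text
clock: 27.6
eef_pos: [662.3, -121.3, 44.5]
tool_rot: [3.14, 0.0, 1.572]
force: [0.4, -0.3, -0.6]
width: 31.5
gripper_force: 59.5
```

Converted, 2 mm is 0.0027, 1 mm is 0.0013.

Request:
nudge_tcp:
  increments: {"x": [0,0,0],"y": [0,0,0],"z": [0.0027,0.0013,0],"rx": [0,0,0],"ry": [0,0,0],"rz": [0,0,0],"aperture": [25,25,25]}

```text
clock: 27.9
eef_pos: [661.9, -121.3, 41.1]
tool_rot: [3.141, 0.0, 1.572]
force: [-0.2, -0.2, 1.3]
width: 31.3
gripper_force: 59.9
```

Request:
nudge_tcp:
  increments: {"x": [0,0],"y": [0,0],"z": [0.0013,0],"rx": [0,0],"ry": [0,0],"rz": [0,0],"aperture": [25,25]}

```text
clock: 28.1
eef_pos: [662.0, -121.4, 41.0]
tool_rot: [3.141, 0.0, 1.572]
force: [-1.8, 0.3, 7.7]
width: 31.2
gripper_force: 60.6
```

Request:
nudge_tcp:
  increments: {"x": [0,0,0,0,0,0,0,0,0,0,0],"y": [0,0,0,0,0,0,0,0,0,0,0],"z": [0,0,0,0,0,-0.02,-0.0467,-0.0533,-0.0533,-0.02,0],"rx": [0,0,0,0,0,0,0,0,0,0,0],"ry": [0,0,0,0,0,0,0,0,0,0,0],"rz": [0,0,0,0,0,0,0,0,0,0,0],"aperture": [85,85,85,85,85,85,85,85,85,85,85]}

```text
clock: 29.2
eef_pos: [663.8, -121.4, 188.6]
tool_rot: [3.135, 0.001, 1.572]
force: [0.2, -0.4, -0.6]
width: 85.0
gripper_force: 0.0
```

Request:
nudge_tcp:
  increments: {"x": [0.0213,0.044,0.044,0.044,0.044,0.044,0.044,0.044,0.044,0.044,0.032,0],"y": [-0.0267,-0.0267,-0.0267,-0.0267,-0.0267,-0.0267,-0.0267,-0.0267,-0.0267,-0.0267,-0.0187,0],"z": [0,0,0,0,0,0,0,0,0,0,0,0],"rx": [0,0,0,0,0,0,0,0,0,0,0,0],"ry": [0,0,0,0,0,0,0,0,0,0,0,0],"rz": [0,0,0,0,0,0,0,0,0,0,0,0],"aperture": [85,85,85,85,85,85,85,85,85,85,85,85]}

```text
clock: 30.4
eef_pos: [443.8, 219.4, 183.8]
tool_rot: [-3.138, -0.001, 1.579]
force: [-0.8, -0.8, 0.3]
width: 84.8
gripper_force: 0.0
```

Converted, 30 mm is 0.04, 20 mm is 0.0267.

Request:
nudge_tcp:
  increments: {"x": [0,0,0],"y": [0,0,0],"z": [0.04,0.0267,0],"rx": [0,0,0],"ry": [0,0,0],"rz": [0,0,0],"aperture": [85,85,85]}

```text
clock: 30.7
eef_pos: [445.1, 213.1, 131.7]
tool_rot: [-3.135, 0.004, 1.571]
force: [-0.2, -1.3, -0.1]
width: 85.1
gripper_force: 0.0
```

Converted, 30 mm is 0.04, 22 mm is 0.0293.

Request:
nudge_tcp:
  increments: {"x": [0.0027,0,0,0,0,0,0,0,0,0,0,0],"y": [0.0027,0,0,0,0,0,0,0,0,0,0,0],"z": [0.04,0.04,0.0293,0.0187,0,0,0,0,0,0,0,0],"rx": [0,0,0,0,0,0,0,0,0,0,0,0],"ry": [0,0,0,0,0,0,0,0,0,0,0,0],"rz": [0,0,0,0,0,0,0,0,0,0,0,0],"aperture": [85,85,85,85,85,25,25,25,25,25,25,25]}

```text
clock: 31.9
eef_pos: [449.8, 217.8, 39.9]
tool_rot: [3.14, -0.001, 1.572]
force: [-1.2, 0.0, 7.1]
width: 31.1
gripper_force: 58.6
```

Request:
nudge_tcp:
  increments: {"x": [0,0,0,0,0,0,0],"y": [0,0,0,0,0,0,0],"z": [-0.0067,-0.0133,-0.0333,-0.0467,-0.04,-0.0133,0],"rx": [0,0,0,0,0,0,0],"ry": [0,0,0,0,0,0,0],"rz": [0,0,0,0,0,0,0],"aperture": [25,25,25,25,25,25,25]}

```text
clock: 32.6
eef_pos: [450.4, 217.9, 155.3]
tool_rot: [3.138, -0.001, 1.571]
force: [-0.3, 0.3, -1.4]
width: 30.6
gripper_force: 59.5
```

Converted, -30 mm is -0.04, 20 mm is 0.0267.

Request:
nudge_tcp:
  increments: {"x": [-0.02,-0.04,-0.04,-0.04,-0.04,-0.04,-0.04,-0.04,-0.04,-0.04,-0.04,-0.04],"y": [0,0,0,0,0,0,0,0,0.0133,0.02,0.0267,0.0267],"z": [0,0,0,0,0,0,0,0,0,0,0,0],"rx": [0,0,0,0,0,0,0,0,0,0,0,0],"ry": [0,0,0,0,0,0,0,0,0,0,0,0],"rz": [0,0,0,0,0,0,0,0,0,0,0,0],"aperture": [25,25,25,25,25,25,25,25,25,25,25,25]}

```text
clock: 33.8
eef_pos: [513.0, -129.8, 151.8]
tool_rot: [-3.137, -0.0, 1.571]
force: [0.1, 0.0, -0.8]
width: 31.0
gripper_force: 59.5
```

Request:
nudge_tcp:
  increments: {"x": [-0.0333,-0.0267,-0.02,-0.0053,0,0,0,0,0],"y": [0.0333,0.0333,0.0333,0.0333,0.0333,0.024,0.0107,0,0],"z": [0,0,0,0,0,0,0,0,0],"rx": [0,0,0,0,0,0,0,0,0],"ry": [0,0,0,0,0,0,0,0,0],"rz": [0,0,0,0,0,0,0,0,0],"aperture": [25,25,25,25,25,25,25,25,25]}

```text
clock: 34.7
eef_pos: [663.9, -191.7, 152.5]
tool_rot: [-3.138, -0.0, 1.572]
force: [-0.1, 0.4, -0.7]
width: 31.4
gripper_force: 59.5
```

Converted, 35 mm is 0.0467, 30 mm is 0.04.

Request:
nudge_tcp:
  increments: {"x": [0.0013,0,0,0,0,0,0,0],"y": [0.0027,0,0,0,0,0,0,0],"z": [0.04,0.0467,0.0267,0.0133,0.0067,0,0.0027,0],"rx": [0,0,0,0,0,0,0,0],"ry": [0,0,0,0,0,0,0,0],"rz": [0,0,0,0,0,0,0,0],"aperture": [25,25,25,25,25,25,25,25]}

```text
clock: 35.5
eef_pos: [668.5, -190.4, 52.8]
tool_rot: [3.14, 0.0, 1.572]
force: [-0.4, 0.4, -0.6]
width: 31.2
gripper_force: 59.6
```

Request:
nudge_tcp:
  increments: {"x": [0,0],"y": [0,0],"z": [0.0013,0],"rx": [0,0],"ry": [0,0],"rz": [0,0],"aperture": [25,25]}

```text
clock: 35.7
eef_pos: [668.0, -190.3, 51.1]
tool_rot: [3.141, 0.0, 1.572]
force: [-0.5, 0.8, -1.5]
width: 31.0
gripper_force: 59.6
```

Converted, 2 mm is 0.0027.

Request:
nudge_tcp:
  increments: {"x": [0,0,0],"y": [0,0,0],"z": [0.0027,0.0027,0],"rx": [0,0,0],"ry": [0,0,0],"rz": [0,0,0],"aperture": [25,25,25]}

```text
clock: 36.0
eef_pos: [667.5, -190.2, 46.3]
tool_rot: [-3.141, -0.0, 1.572]
force: [0.3, -0.1, -1.2]
width: 31.4
gripper_force: 59.6
```

Request:
nudge_tcp:
  increments: {"x": [0,0],"y": [0,0],"z": [0.0013,0],"rx": [0,0],"ry": [0,0],"rz": [0,0],"aperture": [25,25]}

```text
clock: 36.2
eef_pos: [667.8, -190.3, 46.1]
tool_rot: [-3.142, 0.0, 1.572]
force: [-1.2, -0.1, 2.2]
width: 30.7
gripper_force: 60.0
```

Contact. Next: release, rise, back away and check.

Converted, -40 mm is -0.0533, -35 mm is -0.0467.

Request:
nudge_tcp:
  increments: {"x": [0,0,0,0,0,0,0,0,0,0,0,0],"y": [0,0,0,0,0,0,0,0,0,0,0,0],"z": [0.0007,0,0,0,0,0,-0.02,-0.0467,-0.0533,-0.0533,-0.02,0],"rx": [0,0,0,0,0,0,0,0,0,0,0,0],"ry": [0,0,0,0,0,0,0,0,0,0,0,0],"rz": [0,0,0,0,0,0,0,0,0,0,0,0],"aperture": [25,85,85,85,85,85,85,85,85,85,85,85]}

```text
clock: 37.4
eef_pos: [669.8, -190.6, 194.3]
tool_rot: [3.135, 0.002, 1.572]
force: [-0.4, 0.5, -0.6]
width: 84.7
gripper_force: 0.0
```

Request:
nudge_tcp:
  increments: {"x": [-0.02,-0.0333,-0.0333,-0.0333,-0.0333,-0.0333,-0.0333,-0.0333,-0.0133,0,0],"y": [-0.02,-0.0333,-0.0333,-0.0333,-0.0333,-0.0333,-0.0333,-0.0333,-0.0133,0,0],"z": [0,0,0,0,0,0,0,0,0,0,0],"rx": [0,0,0,0,0,0,0,0,0,0,0],"ry": [0,0,0,0,0,0,0,0,0,0,0],"rz": [0,0,0,0,0,0,0,0,0,0,0],"aperture": [85,85,85,85,85,85,85,85,85,85,85]}

```text
clock: 38.5
eef_pos: [469.1, -388.7, 189.7]
tool_rot: [3.141, -0.002, 1.573]
force: [0.6, 0.1, -0.9]
width: 85.1
gripper_force: 0.0
```

```bash
python3 - <<'E'
from cell import ctrl, vision, telemetry
import cv2
for n,f in(("scene","s3"),("top","t3")):
    a=vision.get_image(n);cv2.imwrite(f"pics/{f}raw.png",a)
    a=a[165:375,170:490] if n=="scene" else a[160:310,180:450]
    cv2.imwrite(f"pics/{f}.png",cv2.resize(a,None,fx=2.5 if n=="scene" else 2.96,fy=2.5 if n=="scene" else 2.96,interpolation=3))
E
```

```text
(no output)
```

View pics/s3.png

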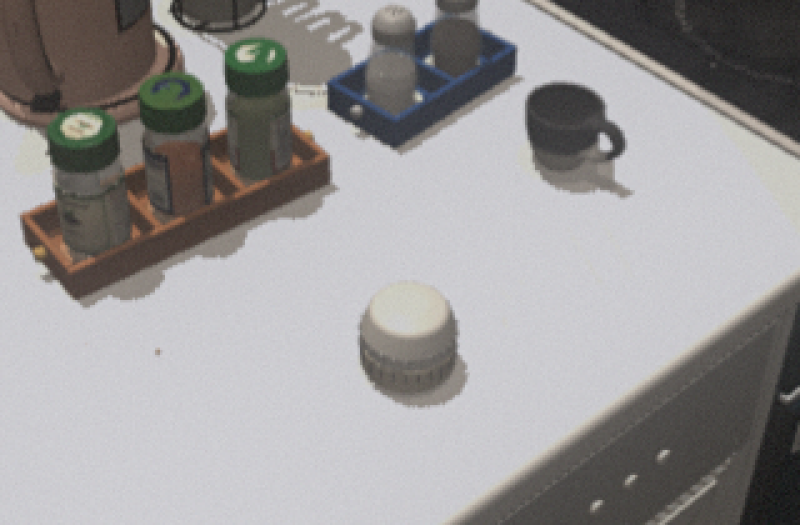

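View pics/t3.png

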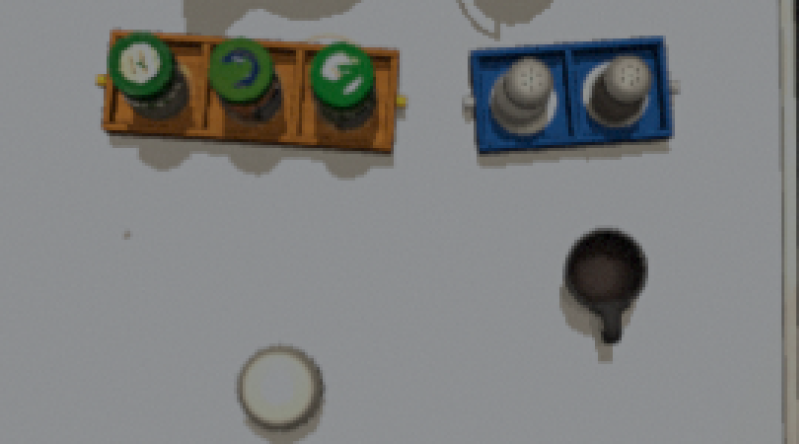

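All five stand upright, one to a compartment. The cup (604,268) and timer (281,386) are at the same pixels as before. One numeric check, then I hand in.

```bash
python3 - <<'E'
from h import *
np.set_printoptions(precision=1,suppress=True)
for t,s,c,y in [((139,64),(83,126),(663.1,80),-.056),((241,72),(173,87),(663.1,80),-.056),((343,77),(257,52),(663.1,80),-.056),((531,76),(397,12),(663.4,-156.7),.09)]:
    X,e=tri(T(t),S(s));d=X[:2]-c;R=np.array([[np.cos(y),np.sin(y)],[-np.sin(y),np.cos(y)]]);print(X,e,"in frame",R@d)
X=onz(T((631,69)),96);print(X)
E
```

```text
[664.1 149.6 110.9] 0.2666939695392916 in frame [-2.9 69.6]
[659.5  79.9 113.2] 0.10017198273080391 in frame [-3.6 -0.3]
[656.9  10.2 113.1] 0.1439449480626157 in frame [ -2.3 -70.1]
[ 662.  -122.6   90.5] 0.8526922455443247 in frame [ 1.7 34.1]
[ 669.  -190.4]
```

Offsets are all under 4 mm and cap heights are about 112 mm, so each item is on its floor. Handing in.

```bash
python3 -c "
from cell import ctrl, vision, telemetry
print(ctrl.finish_job())"
```

```text
the job is handed in; nothing more can be done
None
```

I handed the job in at about 39 s of the 112 s: three jars in the rack and two shakers in the tray, all upright and measured within about 6 mm of their compartment centres, with the cup and timer unmoved in the pictures; the hand-in call returned no verdict.

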